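# Park the stop plunger and slide the block home

### The job

Pull up the sprung plunger on the bridge of the fixture, turn it clockwise (seen from above) with a light hand until it drops into its rest notch, and let go so that it stays up by itself. Then gently slide the plaster block along the channel, under the bridge, until it is fully home against the end stop, and leave it there. Do not force the plunger or ram the block, and leave the things standing round the fixture alone.

Things in the scene. Friction and masses are not known exactly. Their poses are not given: they have to be found in the camera images.
- stop_fixture: Aluminium fixture screwed to the bench, 113 x 240 mm. Origin: on the bench under the plunger axis; y axis along the channel, the way the block must slide; z up. Channel floor 10 mm above the bench, 81 mm wide, side rails up to 24 mm above the bench, local y -160 to 70 mm, open at the -y end.
- bridge_top (a point): Middle of the top of the bridge that spans the channel and carries the plunger; 58 mm above the bench. The bridge covers local y -18 to 18 mm and local x -56.5 to 56.5 mm of the fixture, underside 46 mm above the bench, on a leg at either side.
- end_stop: Steel end stop in the channel, 60 x 12 x 24 mm. Origin: bottom middle of the face that the block comes against, at local y = 50 mm of the fixture; axes as the fixture's. It takes at most 20 N from the block.
- bush: Flange on the bridge (diameter 44 mm, origin on the plunger axis, 58 mm above the bench) that carries the steel rest collar: outer diameter 38 mm, top 86 mm above the bench, a ring of steps 11 to 19 mm from the axis on which the cross pin of the plunger runs. Plunger and collar may press on one another with at most 35 N, whether by pulling, pressing or twisting.
- cross_pin (a point): Middle of the plunger's cross pin, 4 mm thick, 38 mm long, parallel to the tee grip. Home, it lies in a wide deep slot of the collar. Clockwise beside the slot is a flat land (pin 15 mm up), in it the rest notch (5.6 mm wide, 4 mm deep), a bit more land, then a high wall. Anticlockwise of the slot is a high wall too.
- index_plunger: Index plunger through the bridge; origin on its axis, 60 mm above the bench when home; x axis along the tee grip. A spring draws it down: 5 N when home plus 0.25 N per mm of pull, damped (40 N per m/s). It turns easily when pulled. Let go over the notch it drops in and stays; let go over the slot it snaps home.
- stop_pin_end (a point): Lower end of the plunger, a stop pin of 10 mm diameter that hangs into the channel at local y = 0 of the fixture: 33 mm above the bench when home (it blocks the block), 44 mm in the rest notch (it clears the block by 3 mm).
- tee_grip (a point): Centre of the tee grip: a black bar 44 mm long (along its x axis), 12 mm thick (along its y axis; take it by these flats), 20 mm high, rounded edges; 110 mm above the bench when home; 9 mm stem below it, so there are 14 mm free between the bar and the collar's top when home.
- plunger_pull (a joint): Height of the plunger in m: 0 home (blocks the channel), 0.011 when the cross pin lies on the floor of the rest notch, 0.015 when it lies on the land, 0.019 when the cross pin meets the cap of the collar (end of the pull).
- plunger_turn (a joint): Angle of the plunger in rad; within 0.06 of 0 at the start (tee grip along the fixture's x axis); grows clockwise seen from above. The collar is clamped on at another angle each time: the middle of the rest notch is at 0.80 to 1.32, the exact place must be felt; the pin drops in within about 0.06 of it.
- block_centre (a point): Centre of the white plaster block, 78 mm (x) by 126 mm (y, along the channel) by 31 mm high, about 0.4 kg, loose on the channel floor, its top 41 mm above the bench. At first its front (+y) face is short of the stop pin. Home, its centre is at local y = -13 mm of the fixture and its rear face, by the middle of which it can be pushed, at -76 mm.
- bronze_collar: Bystander: turned bronze collar, diameter 52 mm, 20 mm high, loose on the bench beside the fixture; origin under its centre.
- sprue_button: Bystander: bronze cone, diameter 44 mm, 46 mm high, loose on the bench beside the fixture; origin under its centre.
- emery_roll: Bystander: brown roll, diameter 60 mm, 25 mm high, loose on the bench beside the fixture; origin under its centre.

How it is judged (in metres and radians):
On the way:
1. the plunger rests in its notch and has been let go (value of joint plunger_pull between 0.0095 and 0.0128 m and value of joint plunger_turn above 0.5 rad and contact force between the fingers and index_plunger below 0.5 N), for 0.3 s.
At the end, for the whole second after the job is handed in: the plunger rests in its notch (plunger_pull 9.5 to 12.8 mm, turned more than 0.5 rad), and the plaster block lies flat in the channel, at rest, within 1.8 mm of the end stop (value of joint plunger_pull between 0.0095 and 0.0128 m and value of joint plunger_turn above 0.5 rad and y of block_centre in the frame of stop_fixture above -0.0148 m and z of block_centre in the frame of stop_fixture below 0.029 m and angle between the y axis of block_centre and the y axis of stop_fixture, either way round below 0.06 rad and linear speed of plaster_block below 0.01 m/s); the robot touches nothing.
It fails at once if plunger and rest collar pressed on one another with more than 35 N (forced by pulling, pressing or twisting) (contact force between bush and index_plunger above 35 N).
It fails at once if the block rammed against the end stop with more than 20 N (contact force between end_stop and plaster_block above 20 N).
It fails at once if a bystander moved by more than 15 mm (distance of any of bronze_collar, sprue_button, emery_roll from where it was at the start of the episode above 0.015 m).
It also fails if it takes over 61 s, if anything falls off the work surface, if the arm or the gripper's body presses on something with over 40 N, if the wrist force passes 120 N, or if a joint passes its speed limit or range.

### The arm

A 6-joint arm with a two-finger parallel gripper is mounted at the origin on the work surface; the furniture and walls round the work are solid. World frame = base frame: x ahead of the robot, y to its left, z up, the work surface at z = 0. Lengths are in mm, angles in degrees, forces in N, time in s.
With the tool pointing down it reaches from about 300 to 850 mm from the base axis. Payload 4.2 kg.
Tool frame: the origin (TCP) lies at the centre of the arm's flange, where the gripper is bolted on; the fingertips stand 191 mm ahead of it and the grasp point (between the pads) lies 172 mm ahead of it; y points along the fingers, x is the direction in which the jaws open and shut, and the axes are right-handed (so a half turn about y gives the same grasp; the last joint's range is limited). The gripper opens to 91 mm and grips with 3 to 60 N. Pads are 32 mm wide; open, the fingers measure 118 mm over their backs; the gripper's body (76 mm by 178 mm) begins 60 mm behind the grasp point.
Start: joints at [-73.281, 18.312, 89.639, -0, 72.044, -1.146], TCP at [176.392, -547.274, 404.776] pointing down, gripper open.
Joint ranges: [-177.97, 177.97], [-48.28, 115.42], [12.27, 149.76], [-77.06, 257.06], [2.81, 150.46], [-146.56, 146.56]. Speed limits (degrees/s): [147.25, 147.25, 180, 180, 180, 180].

### API

Orientations are given as [roll, pitch, yaw] about the fixed x, y, z axes, in that order (R = Rz(yaw) Ry(pitch) Rx(roll)).
In Python, from workcell import env gives the robot as it stands.
- The arm moves only by the tool carry_out, never from a script. Its argument "increments" is a list of rows, each a list of 3 entries, a list of its own where there are three numbers: the turn, a rotation vector about the tool's x, y, z in rad, then the shift along the tool's x, y, z in mm, then the closure, from 0 (fully open) to 1 (shut). In form: [[[wx, wy, wz], [dx, dy, dz], claw], ...]. A call has 1 to 10 rows; each row is the pose to reach, as a shift and turn from the pose commanded when the call began, along the tool's axes at that moment; what a row does not reach only later rows make up. A row lasts 1/12 s, in which the tool goes at most 41.7 mm and 7.16 degrees, less where a joint would pass 70% of its speed; a pose out of reach is approached as far as the arm can. A call with a gripper value outside its range is refused whole. The fingers move at their own pace and stop on an object; "force" is the grip in N (left out, the last holds). Time passes only in rows, so rows that repeat a pose let the fingers close. It gives the time, the measured TCP pose, the force and the opening at its end, in the units of the state.
- env.state(): the state, without advancing time (a new reading comes with each control period).
- env.grab_frame(name): name is "side" or "top" or "wrist"; returns a dict with "frame" (420x560x3 uint8, blue, green, red), "z_map" (420x560 float32, mm along the optical axis (not along the pixel's ray), 0 where there is no reading), "camera_matrix" (3x3 intrinsics, pixels), "rvec" (rotation vector, rad) and "tvec" (3), from world to camera coordinates, as OpenCV has them; the wrist camera has in their place "hand_eye" (4x4, takes a point from camera to tool coordinates, whose origin is the TCP and whose axes are the tool frame's). Camera axes: x right, y down, z forward; pixel columns grow to the right and rows downward; lengths in mm; the calibration is good to about 2 mm. The wrist camera is an equidistant fisheye: a pixel r from the principal point sees the ray r / f radians off the axis. A picture is of the moment at which its call begins: read the wrist's pose just before it.
- env.job_done(): hands the job in, once; it reports no verdict.
The state is a dict: "time_s": time; "qpos": joint angles; "qvel": joint speeds; "effort": joint torques, N m; "ee_pos": TCP position; "ee_rot": TCP orientation; "force": force on the tool from outside, world axes, zero at the start; "torque": the same for the moment, N m; "gripper_width": finger opening in mm.
Only numpy, scipy, OpenCV 4.12 (cv2) and the standard library are available. Lean on these libraries where they do the work, as an engineer would, in place of code of your own. Each camera call takes 0.05 s, during which the arm holds its last target. There are 200 camera calls.

## Working session

There is one attempt and no reset: what is moved stays moved. The work goes in short steps, Python scripts to look and compute and a tool call to move; the robot and the scene stay as the last step left them, time stands still between calls to the robot, and variables do not carry over. Pictures are saved under pics/ and viewed, about 8 in all and at most 12, crops included, and the job is handed in when it is done.

Besides the shell and the picture viewer there is one more tool, called after "Call:" in YAML: its name, and indented under it one key for each argument. carry_out: Moves the arm, as the interface text tells. Its arguments: {"type":"object","properties":{"increments":{"type":"array","items":{"type":"array"}},"force":{"type":"number"}},"required":["increments"]}

```bash
mkdir -p pics; python3 - <<'E'
from workcell import env
import cv2,numpy as np,pickle
print(env.state())
for n in("top","side"):
    f=env.grab_frame(n); pickle.dump(f,open(n+".pkl","wb")); cv2.imwrite(f"pics/{n}0.png",f["frame"])
    print(n,f["camera_matrix"].round(1).tolist(),f["rvec"],f["tvec"])
E
```

```text
{'time_s': 0.0, 'qpos': array([-7.32806890e+01,  1.83501279e+01,  8.97070230e+01, -3.47799343e-04,
        7.20425420e+01, -1.14595331e+00]), 'qvel': array([ 0.00681824,  0.00210273, -0.02796783, -0.09924447, -0.09856054,
        0.02430144]), 'effort': array([-1.27085532e-03, -4.12466490e+01, -2.31981343e+01,  7.24737416e-02,
        4.58451617e-02, -1.65470283e-04]), 'ee_pos': array([ 176.34778518, -547.10720997,  403.93097328]), 'ee_rot': array([-89.99833681,   0.09967959, -72.13462676]), 'force': array([-0.06715782,  0.63046407, -0.09133048]), 'torque': array([-0.02233232, -0.01896899,  0.03907267]), 'gripper_width': 91.23739837973777}
top [[545.2, 0.0, 278.8], [0.0, 545.2, 209.6], [0.0, 0.0, 1.0]] [ 2.14607135 -2.13450908  0.1652479 ] [2.32823700e-01 5.87443022e+02 8.75589833e+02]
side [[434.8, 0.0, 283.6], [0.0, 434.8, 223.3], [0.0, 0.0, 1.0]] [ 0.72327351 -2.24418801  1.53897569] [463.11256    216.12679469 571.71004475]
```

```bash
python3 -c "
import cv2,numpy as np
cv2.imwrite('pics/a.png',np.hstack([cv2.imread('pics/top0.png'),cv2.imread('pics/side0.png')])[:, :])
"; ls
```

```text
pics
side.pkl
top.pkl
```

View pics/top0.png

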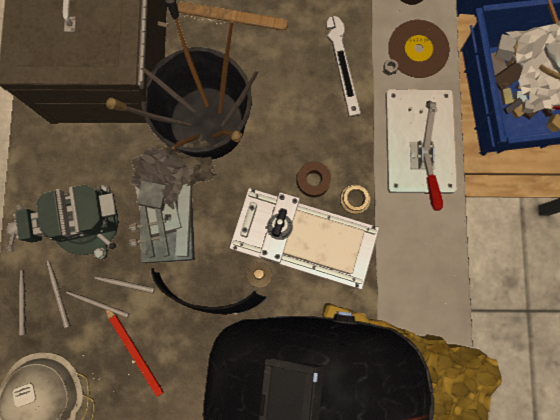

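View pics/side0.png

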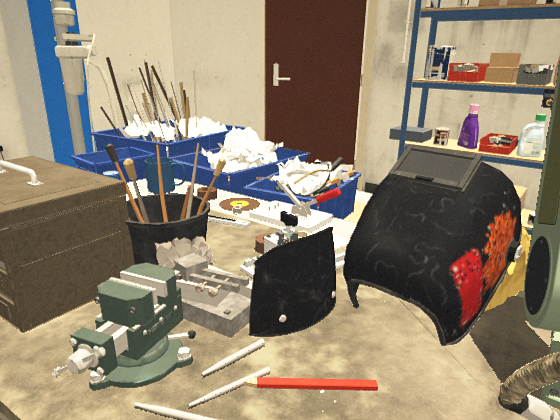

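```bash
cat > h.py <<'E'
import cv2,numpy as np,pickle
from scipy.spatial.transform import Rotation as Ro
def cam(f):
    R=cv2.Rodrigues(np.array(f["rvec"],float))[0]; return np.array(f["camera_matrix"]),R,np.array(f["tvec"],float).ravel()
def ray(f,u,v):
    K,R,t=cam(f); d=R.T@np.linalg.inv(K)@[u,v,1]; return -R.T@t,d
def atz(f,u,v,z):
    o,d=ray(f,u,v); return o+d*(z-o[2])/d[2]
def bydepth(f,u,v):
    o,d=ray(f,u,v); return o+d*f["z_map"][int(round(v)),int(round(u))]
def tri(r):
    A=0;b=0
    for o,d in r:
        d=d/np.linalg.norm(d);P=np.eye(3)-np.outer(d,d);A=A+P;b=b+P@o
    return np.linalg.solve(A,b)
E
python3 - <<'E'
from h import *
t=pickle.load(open('top.pkl','rb'));s=pickle.load(open('side.pkl','rb'))
a=cv2.resize(t["frame"][165:305,220:390],None,fx=4.7,fy=4.2,interpolation=cv2.INTER_CUBIC)
a=cv2.resize(t["frame"][170:300,225:385],None,fx=5,fy=5-.4,interpolation=cv2.INTER_CUBIC) if 0 else cv2.resize(t["frame"][175:295,225:385],None,fx=5,fy=5,interpolation=cv2.INTER_CUBIC)
cv2.imwrite('pics/tc.png',a)
cv2.imwrite('pics/sc.png',cv2.resize(s["frame"][200:280,230:350],None,fx=6,fy=6,interpolation=cv2.INTER_CUBIC))
for p in((279,225),(263,187),(340,250),(235,248),(376,285),(260,275)):print(p,bydepth(t,*p).round(1))
print(ray(t,279,225)[0],ray(s,1,1)[0])
E
```

```text
(279, 225) [551.4   2.8 122.8]
(263, 187) [635.   31.8   1.4]
(340, 250) [520.1 -99.9  39.9]
(235, 248) [524.8  78.9  13. ]
(376, 285) [ 463.  -166.7   -3.3]
(260, 275) [477.5  33.9  45.5]
[445.17390498   2.15798896 955.80460943] [125.3532193  641.05828159 401.70543922]
```

View pics/tc.png

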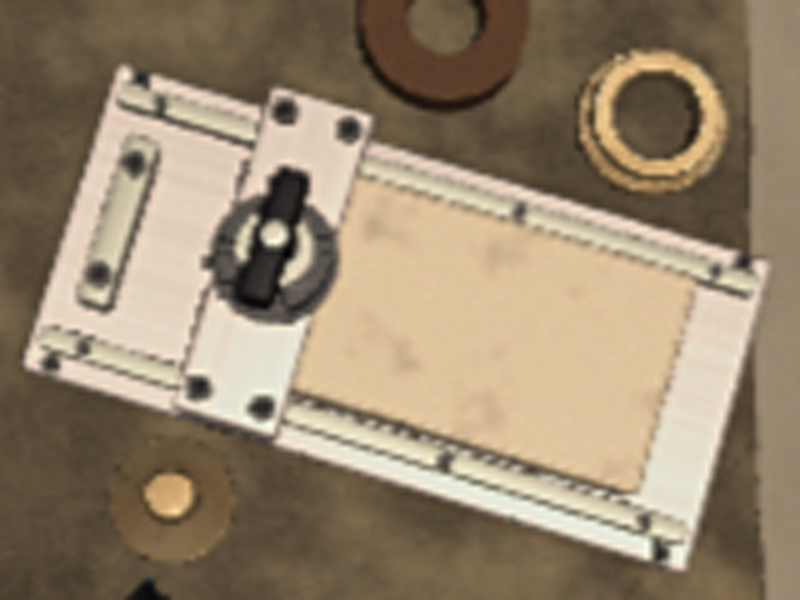

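View pics/sc.png

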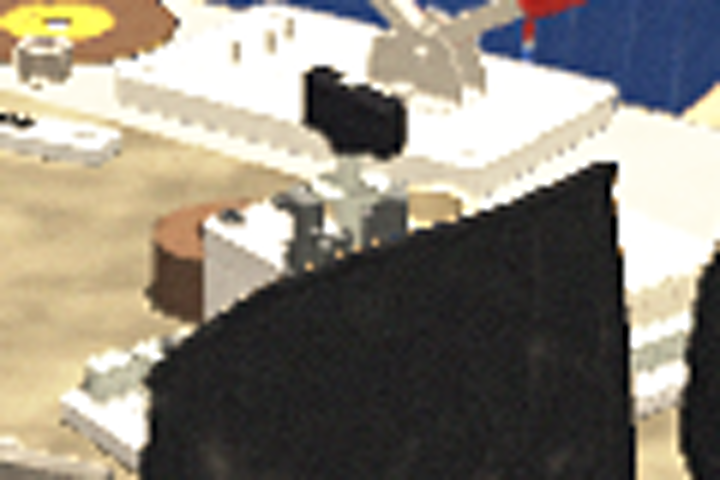

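```bash
python3 - <<'E'
from h import *
t=pickle.load(open('top.pkl','rb'));s=pickle.load(open('side.pkl','rb'))
c=lambda u,v,z:atz(t,225+(u+.5)/5-.5,175+(v+.5)/5-.5,z)
C=[c(u,v,10) for u,v in((122,66),(768,263),(686,570),(26,368))]
for p in C:print(p.round(1))
for i,j in((0,1),(1,2),(3,2),(0,3)):
    d=C[j]-C[i];print(np.linalg.norm(d).round(1),np.degrees(np.arctan2(d[1],d[0])).round(2))
ydir=(C[0]-C[1]+C[3]-C[2]);ydir/=np.linalg.norm(ydir);xdir=np.array([ydir[1],-ydir[0],0])
m=sum(C)/4; print('yaw',np.degrees(np.arctan2(xdir[1],xdir[0])),'mid',m,'origin(-160..80?)',m+ydir*40)
B=[c(u,v,58) for u,v in((272,88),(373,116),(276,438),(175,408))];print('bridge mid',(sum(B)/4).round(1)); d=B[0]+B[1]-B[2]-B[3];print(np.linalg.norm(d)/2,np.degrees(np.arctan2(d[1],d[0])))
a,b=c(292,172,120),c(257,306,120);print('tee',a,b,(a+b)/2,np.degrees(np.arctan2(*(a-b)[1::-1])),np.linalg.norm(a-b))
r1=ray(t,225+274.5/5-.5,175+237.5/5-.5);r2=ray(s,230+355.5/6-.5,200+112.5/6-.5)
# top-of-bar centre in side approx at crop(355,88)
for v in(90,112):
    r2=ray(s,230+355.5/6-.5,200+(v+.5)/6-.5);print('tri',tri([r1,r2]))
for n,u,v,z in(('block f',690,280,41),('block f',640,490,41),('emery',443,20,25),('collar',655,118,20),('sprue',170,493,46)):print(n,c(u,v,z).round(1))
print(bydepth(t,279,222),bydepth(t,280,215),bydepth(t,277,232))
# floor/obst heights around fixture (max z within radius)
E
```

```text
[631.7  56.3  10. ]
[ 562.8 -170.4   10. ]
[ 456.5 -139.8   10. ]
[524.7  88.1  10. ]
236.9 -106.91
110.6 163.96
237.9 -106.66
111.7 163.42
yaw -16.78039480237008 mid [543.9098129  -41.45699429  10.        ] origin(-160..80?) [555.45798126  -3.16026065  10.        ]
bridge mid [556.6   2.1  58. ]
111.95826202785646 -16.400199466681446
tee [576.77013722  -3.25277265 120.        ] [534.93130097   7.34998781 120.        ] [555.85071909   2.04860758 120.        ] -14.220471387163052 43.16140345827234
tri [556.09082472   1.80509037 117.01131282]
tri [556.66196321   1.54722641 109.4688783 ]
block f [ 553.  -138.3   41. ]
block f [ 482.4 -120.3   41. ]
emery [645.7 -56.3  25. ]
collar [ 612.2 -130.3   20. ]
sprue [480.4  36.3  46. ]
[556.14040962   2.84364746 121.87735634] [567.44487458   1.35410566 119.25237484] [540.79249685   5.84369812 120.28315941]
```

```bash
python3 - <<'E'
from h import *
t=pickle.load(open('top.pkl','rb'));K,R,T=cam(t);z=t["z_map"]
v,u=np.mgrid[0:420,0:560];P=np.stack([(u-K[0,2])/K[0,0]*z,(v-K[1,2])/K[1,1]*z,z],-1)-T;P=P@R
P=P[(z>0)]
for x0 in range(300,760,40):
    row=[]
    for y0 in range(-440,240,40):
        m=(P[:,0]>=x0)&(P[:,0]<x0+40)&(P[:,1]>=y0)&(P[:,1]<y0+40);row.append(int(P[m,2].max()) if m.any() else -1)
    print(x0,row)
from workcell import env
s=env.state();Rt=Ro.from_euler('xyz',s['ee_rot'],degrees=True)
G=Ro.from_euler('xyz',[-90,0,76],degrees=True)
w=(Rt.inv()*G).as_rotvec();print('w',w,'d',Rt.inv().apply(np.array([556,2,404])-s['ee_pos']))
E
```

```text
300 [-1, -1, 93, 90, 91, 181, 220, 245, 252, 264, 274, 250, 200, 164, 6, 6, 11]
340 [-1, -1, 79, 97, 93, 168, 216, 241, 249, 273, 272, 248, 194, 161, 5, 6, 10]
380 [-1, -1, 1, 3, 87, 72, 184, 220, 233, 233, 225, 209, 178, 146, 94, 6, 7]
420 [-1, -1, 1, 3, 3, 2, 5, 15, 131, 66, 6, 119, 151, 155, 155, 152, 14]
460 [-1, -1, 2, 4, 3, 4, 5, 42, 46, 45, 26, 59, 50, 5, 5, 141, 73]
500 [-1, -1, 2, 3, 1, 1, 12, 44, 45, 46, 77, 122, 29, 26, 59, 81, 82]
540 [-1, -1, 1, 4, 3, 2, 26, 44, 46, 45, 122, 123, 41, 12, 58, 82, 82]
580 [-1, -1, 1, 2, 105, 93, 6, 23, 24, 43, 65, 63, 40, 5, 99, 98, 95]
620 [-1, -1, 2, 17, 87, 76, 17, 23, 28, 29, 30, 13, 223, 40, 195, 109, 107]
660 [-137, -134, 1, 17, 60, 44, 17, 5, 27, 30, 28, 5, 223, 169, 182, 131, 244]
700 [13, 11, 0, 18, 82, 43, 17, 5, 6, 6, 5, 7, 130, 117, 85, 142, 246]
740 [10, 13, 1, 18, 99, 24, 16, 13, 6, 5, 5, 237, 224, 91, 24, 129, 199]
w [-2.02151374e-03 -2.58548740e+00 -5.51972699e-04] d [-406.23048258    0.66256731  529.80339887]
```

```bash
python3 - <<'E'
from h import *
t=pickle.load(open('top.pkl','rb'));K,R,T=cam(t);z=t["z_map"]
v,u=np.mgrid[0:420,0:560];P=np.stack([(u-K[0,2])/K[0,0]*z,(v-K[1,2])/K[1,1]*z,z],-1)-T;P=P@R
d=np.hypot(P[...,0]-556,P[...,1]-2);m=(z>0)&(P[...,2]>125)&(d<190)
I=np.argwhere(m);o=np.argsort(d[m])
for i in o[::max(1,len(o)//40)]:print(I[i][::-1],P[m][i].round(0),d[m][i].round(0))
E
```

```text
[251 294] [446.  44. 127.] 118.0
[233 133] [668.  68. 220.] 130.0
[276 319] [410.   6. 138.] 146.0
[282 322] [407.  -2. 161.] 149.0
[226 134] [684.  83. 163.] 152.0
[274 325] [403.   9. 166.] 153.0
[300 325] [404. -27. 180.] 155.0
[224 139] [686.  90. 129.] 157.0
[216 307] [427.  94. 153.] 158.0
[298 329] [399. -24. 188.] 159.0
[323 320] [409. -63. 136.] 161.0
[218 310] [422.  93. 127.] 162.0
[266 332] [394.  20. 178.] 163.0
[295 334] [393. -20. 203.] 164.0
[302 334] [393. -29. 208.] 165.0
[341 314] [417. -90. 128.] 167.0
[239 326] [399.  61. 131.] 168.0
[290 338] [388. -13. 206.] 169.0
[203 307] [427. 112. 153.] 170.0
[324 332] [396. -58. 209.] 171.0
[297 340] [386. -22. 213.] 172.0
[330 331] [397. -67. 206.] 173.0
[238 331] [393.  62. 145.] 174.0
[250 337] [386.  43. 169.] 175.0
[287 344] [381.  -9. 214.] 176.0
[317 340] [387. -48. 221.] 177.0
[234 332] [391.  68. 141.] 177.0
[248 114] [727.  53. 128.] 178.0
[191 305] [430. 130. 154.] 179.0
[261 345] [377.  26. 192.] 180.0
[310 346] [379. -39. 225.] 181.0
[280 349] [374.   1. 210.] 182.0
[242 341] [381.  54. 168.] 183.0
[274 350] [372.   9. 207.] 184.0
[235 339] [382.  65. 157.] 185.0
[242 343] [378.  54. 169.] 186.0
[182 302] [434. 143. 153.] 186.0
[355 329] [ 400. -101.  199.] 187.0
[277 354] [368.   4. 215.] 188.0
[272 354] [367.  11. 209.] 189.0
[326 349] [376. -59. 232.] 190.0
```

Call:
carry_out:
  increments:
    - [[0,-0.12,0],[-20,0,40],0]
    - [[0,-0.24,0],[-50,0,75],0]
    - [[0,-0.36,0],[-80,0,110],0]
    - [[0,-0.48,0],[-105,0,145],0]
    - [[0,-0.6,0],[-130,0,180],0]
    - [[0,-0.72,0],[-155,0,215],0]
    - [[0,-0.84,0],[-180,0,250],0]
    - [[0,-0.96,0],[-205,0,285],0]
    - [[0,-1.08,0],[-230,0,320],0]
    - [[0,-1.2,0],[-255,0,350],0]

```text
time_s: 0.93
ee_pos: [422.5, -209.7, 404.6]
ee_rot: [-90.0, -0.0, -3.0]
force: [0.8, -0.8, -0.7]
gripper_width: 90.9
```

Call:
carry_out:
  increments:
    - [[0,-0.12,0],[15,0,25],0]
    - [[0,-0.24,0],[30,0,50],0]
    - [[0,-0.36,0],[45,0,80],0]
    - [[0,-0.48,0],[60,5,110],0]
    - [[0,-0.6,0],[75,15,140],0]
    - [[0,-0.72,0],[90,25,170],0]
    - [[0,-0.84,0],[105,35,200],0]
    - [[0,-0.96,0],[118,45,215],0]
    - [[0,-1.08,0],[123,50,218],0]
    - [[0,-1.2,0],[123,50,218],0]

```text
time_s: 1.77
ee_pos: [558.1, 0.4, 352.6]
ee_rot: [-89.8, 0.1, 65.9]
force: [0.1, -0.1, 0.1]
gripper_width: 91.4
```

Call:
carry_out:
  increments:
    - [[0,-0.12,0],[0,0,0],0]
    - [[0,-0.18,0],[0,0,0],0.4]
    - [[0,-0.18,0],[0,0,0],0.4]
    - [[0,-0.18,0],[0,0,0],0.4]
    - [[0,-0.18,0],[0,0,0],0.4]

```text
time_s: 2.18
ee_pos: [557.3, -1.2, 354.6]
ee_rot: [-90.0, 0.0, 75.6]
force: [0.2, 0.4, 0.1]
gripper_width: 67.5
```

```bash
python3 - <<'E'
from h import *
from workcell import env
s=env.state();f=env.grab_frame("wrist");f['s']=s;pickle.dump(f,open('w1.pkl','wb'))
print(s['ee_pos'],s['ee_rot'],s['force'],s['gripper_width'],f['camera_matrix'],np.round(f['hand_eye'],3))
cv2.imwrite('pics/w1.png',f['frame'])
E
```

```text
[557.27967831  -1.19339307 354.59810997] [-8.99828630e+01  9.25326892e-03  7.56014249e+01] [0.19721747 0.4455919  0.07407215] 67.45410694255233 [[325.1922621    0.         286.04740321]
 [  0.         325.1922621  212.57724739]
 [  0.           0.           1.        ]] [[ 1.0000e+00  1.0000e-03  0.0000e+00 -1.0000e-03]
 [ 0.0000e+00 -2.3500e-01  9.7200e-01  2.0167e+01]
 [ 1.0000e-03 -9.7200e-01 -2.3500e-01  6.4791e+01]
 [ 0.0000e+00  0.0000e+00  0.0000e+00  1.0000e+00]]
```

View pics/w1.png

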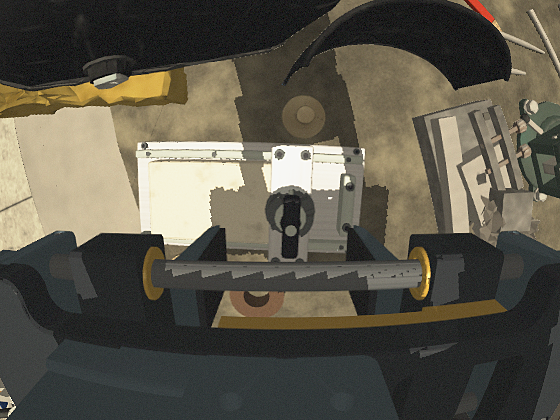

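```bash
cat >> h.py <<'E'
def wray(f,u,v):
    K=f["camera_matrix"];x=(u-K[0,2])/K[0,0];y=(v-K[1,2])/K[1,1];r=np.hypot(x,y)
    d=np.array([x/r*np.sin(r),y/r*np.sin(r),np.cos(r)]) if r>0 else np.array([0,0,1.])
    H=np.array(f["hand_eye"]);Rt=Ro.from_euler('xyz',f['s']['ee_rot'],degrees=True)
    return f['s']['ee_pos']+Rt.apply(H[:3,3]),Rt.apply(H[:3,:3]@d)
def wz(f,u,v,z):
    o,d=wray(f,u,v);return o+d*(z-o[2])/d[2]
E
python3 - <<'E'
from h import *
f=pickle.load(open('w1.pkl','rb'));t=pickle.load(open('top.pkl','rb'))
print('dot',wz(f,291.5,230.5,122),'tri',tri([wray(f,291.5,230.5),ray(t,279.4,222)]))
a,b=wz(f,291,194,120),wz(f,291,257,120);print(a,b,(a+b)/2)
for p in((146,145),(364,148)):print(wz(f,*p,10))
cv2.imwrite('pics/w1c.png',cv2.resize(f['frame'][130:290,210:370],None,fx=3.7,fy=3.7,interpolation=cv2.INTER_CUBIC))
E
```

```text
dot [557.31809995   2.62092216 122.        ] tri [555.50181246   2.58865179 127.68984417]
[533.10250245   8.40743241 120.        ] [576.8143758   -2.59939185 120.        ] [554.95843912   2.90402028 120.        ]
[ 462.69992678 -129.56946434   10.        ]
[524.90526942  88.38439825  10.        ]
```

View pics/w1c.png

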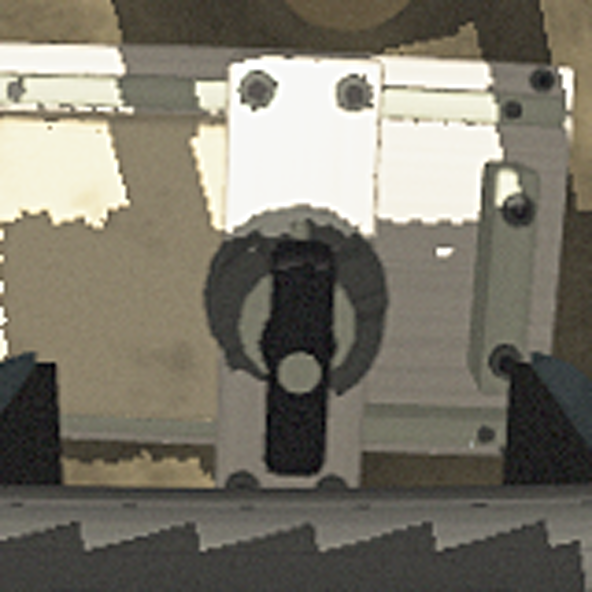

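Call:
carry_out:
  increments:
    - [[0,0,0],[3.2,20,2],0.4]
    - [[0,0,0],[3.2,40,2],0.4]
    - [[0,0,0],[3.2,60,2],0.4]
    - [[0,0,0],[3.2,70,2],0.4]
    - [[0,0,0],[3.2,70,2],0.4]
    - [[0,0,0],[3.2,70,2],0.5]
    - [[0,0,0],[3.2,70,2],0.6]
    - [[0,0,0],[3.2,70,2],0.7]
  force: 12

```text
time_s: 2.9
ee_pos: [556.7, 2.4, 286.0]
ee_rot: [-90.1, -0.0, 75.7]
force: [-0.2, -0.5, -0.4]
gripper_width: 37.8
```

Call:
carry_out:
  increments:
    - [[0,0,0],[0,1,0],0.8]
    - [[0,0,0],[0,1,0],0.84]
    - [[0,0,0],[0,1,0],0.86]
    - [[0,0,0],[0,1,0],0.9]
    - [[0,0,0],[0,1,0],0.95]
    - [[0,0,0],[0,1,0],0.95]
  force: 12

```text
time_s: 3.4
ee_pos: [556.3, 2.2, 284.0]
ee_rot: [-90.0, 0.0, 75.7]
force: [-0.3, -2.0, 0.4]
gripper_width: 11.9
```

```bash
python3 -c "
from workcell import env
s=env.state();print(s)"
```

```text
{'time_s': 3.4, 'qpos': array([-9.46261399e-01,  2.25954195e+01,  1.02046263e+02, -4.03908750e-02,
        5.53212256e+01, -7.66172442e+01]), 'qvel': array([ 0.00957174,  0.04121117,  0.02653745,  0.02218736, -0.05854559,
       -0.01838058]), 'effort': array([ 9.43465009e-01, -4.06202602e+01, -1.89681351e+01,  4.10921490e-01,
        7.10361404e-02,  7.05642437e-03]), 'ee_pos': array([556.33952934,   2.22858484, 284.0389318 ]), 'ee_rot': array([-9.00437700e+01,  2.37444901e-02,  7.56939444e+01]), 'force': array([-0.29283634, -2.03001799,  0.38425102]), 'torque': array([-0.23418695, -0.07464239,  0.01203604]), 'gripper_width': 11.922714061060471}
```

Call:
carry_out:
  increments:
    - [[0,0,0],[-0.4,0,0],0.95]
    - [[0,0,0],[-0.4,-3,0],0.95]
    - [[0,0,0],[-0.4,-6,0],0.95]
    - [[0,0,0],[-0.4,-9,0],0.95]
    - [[0,0,0],[-0.4,-12,0],0.95]
    - [[0,0,0],[-0.4,-14,0],0.95]
    - [[0,0,0],[-0.4,-16,0],0.95]
    - [[0,0,0],[-0.4,-16.5,0],0.95]
    - [[0,0,0],[-0.4,-16.5,0],0.95]
    - [[0,0,0],[-0.4,-16.5,0],0.95]
  force: 30

```text
time_s: 4.23
ee_pos: [556.3, 2.1, 300.2]
ee_rot: [-90.0, -0.0, 75.7]
force: [4.9, 0.1, -9.9]
gripper_width: 12.0
```

```bash
cat > st.py <<'E'
from workcell import env
s=env.state()
for k in('ee_pos','ee_rot','force','torque'):print(k,s[k].round(2))
E
python3 st.py
```

```text
ee_pos [556.26   2.11 300.22]
ee_rot [-9.003e+01 -1.000e-02  7.569e+01]
force [ 4.85  0.07 -9.94]
torque [ 0.05 -1.15  0.01]
```

Call:
carry_out:
  increments:
    - [[0,0.03,0],[0,0,-0.4],0.95]
    - [[0,0.08,0],[0,0,-0.4],0.95]
    - [[0,0.13,0],[0,0,-0.4],0.95]
    - [[0,0.18,0],[0,0,-0.4],0.95]
    - [[0,0.23,0],[0,0,-0.4],0.95]
    - [[0,0.28,0],[0,0,-0.4],0.95]
    - [[0,0.3,0],[0,0,-0.4],0.95]
    - [[0,0.3,0],[0,0,-0.4],0.95]

```text
time_s: 4.9
ee_pos: [556.4, 2.1, 300.1]
ee_rot: [-90.0, -0.0, 58.5]
force: [4.4, 0.4, -9.6]
gripper_width: 11.9
```

```bash
python3 st.py
```

```text
ee_pos [556.45   2.08 300.11]
ee_rot [-8.998e+01 -1.000e-02  5.850e+01]
force [ 4.4   0.41 -9.62]
torque [ 0.17 -0.98 -0.02]
```

Call:
carry_out:
  increments:
    - [[0,0.03,0],[0.5,0,-0.8],0.95]
    - [[0,0.08,0],[0.5,0,-0.8],0.95]
    - [[0,0.13,0],[0.5,0,-0.8],0.95]
    - [[0,0.18,0],[0.5,0,-0.8],0.95]
    - [[0,0.23,0],[0.5,0,-0.8],0.95]
    - [[0,0.28,0],[0.5,0,-0.8],0.95]
    - [[0,0.33,0],[0.5,0,-0.8],0.95]
    - [[0,0.38,0],[0.5,0,-0.8],0.95]
    - [[0,0.44,0],[0.5,0,-0.8],0.95]
    - [[0,0.44,0],[0.5,0,-0.8],0.95]

```text
time_s: 5.73
ee_pos: [556.9, 2.1, 299.9]
ee_rot: [-89.9, 0.1, 33.3]
force: [1.9, 0.2, -9.8]
gripper_width: 11.9
```

```bash
python3 st.py
```

```text
ee_pos [556.88   2.11 299.9 ]
ee_rot [-89.92   0.09  33.28]
force [ 1.95  0.21 -9.76]
torque [ 0.1  -0.68  0.  ]
```

Call:
carry_out:
  increments:
    - [[0,0,0],[0,0.8,0],0.95]
    - [[0,0,0],[0,1.5,0],0.95]
    - [[0,0,0],[0,1.5,0],0.95]
    - [[0,0,0],[0,1.5,0],0.95]

```text
time_s: 6.07
ee_pos: [556.9, 2.1, 298.8]
ee_rot: [-89.9, 0.1, 33.3]
force: [-1.5, 2.2, -6.2]
gripper_width: 12.0
```

```bash
python3 st.py
```

```text
ee_pos [556.9    2.09 298.8 ]
ee_rot [-8.993e+01  8.000e-02  3.333e+01]
force [-1.45  2.15 -6.17]
torque [ 0.28 -0.08  0.02]
```

Call:
carry_out:
  increments:
    - [[0,0,0],[0,-1.2,0],0.95]
    - [[0,0.04,0],[0,-1.2,0],0.95]
    - [[0,0.08,0],[0,-1.2,0],0.95]
    - [[0,0.08,0],[0,-0.5,0],0.95]
    - [[0,0.08,0],[0,0.4,0],0.95]
    - [[0,0.08,0],[0,0.4,0],0.95]
    - [[0,0.08,0],[0,0.4,0],0.95]

```text
time_s: 6.65
ee_pos: [556.9, 2.1, 298.7]
ee_rot: [-89.9, 0.1, 28.7]
force: [-3.5, 2.1, -1.4]
gripper_width: 11.9
```

Call:
carry_out:
  increments:
    - [[0,0,0],[0,-1.6,0],0.95]
    - [[0,0.03,0],[0,-1.6,0],0.95]
    - [[0,0.07,0],[0,-1.6,0],0.95]
    - [[0,0.07,0],[0,-1,0],0.95]
    - [[0,0.07,0],[0,0,0],0.95]
    - [[0,0.07,0],[0,0,0],0.95]
    - [[0,0.07,0],[0,0,0],0.95]

```text
time_s: 7.23
ee_pos: [556.9, 2.1, 298.7]
ee_rot: [-90.0, 0.1, 24.8]
force: [-4.1, 2.5, -1.8]
gripper_width: 11.7
```

Clear land contact (−1.5 N versus −9.7 N in air). Continue probing.

Call:
carry_out:
  increments:
    - [[0,0,0],[0,-1.6,0],0.95]
    - [[0,0.03,0],[0,-1.6,0],0.95]
    - [[0,0.07,0],[0,-1.6,0],0.95]
    - [[0,0.07,0],[0,-1,0],0.95]
    - [[0,0.07,0],[0,0,0],0.95]
    - [[0,0.07,0],[0,0,0],0.95]
    - [[0,0.07,0],[0,0,0],0.95]

```text
time_s: 7.82
ee_pos: [557.0, 2.1, 298.6]
ee_rot: [-90.0, 0.1, 20.8]
force: [-5.2, 2.7, -3.0]
gripper_width: 11.7
```

Call:
carry_out:
  increments:
    - [[0,0,0],[0,-1.6,0],0.95]
    - [[0,0.03,0],[0,-1.6,0],0.95]
    - [[0,0.07,0],[0,-1.6,0],0.95]
    - [[0,0.07,0],[0,-1,0],0.95]
    - [[0,0.07,0],[0,0,0],0.95]
    - [[0,0.07,0],[0,0,0],0.95]
    - [[0,0.07,0],[0,0,0],0.95]

```text
time_s: 8.4
ee_pos: [557.0, 2.0, 298.3]
ee_rot: [-90.0, 0.1, 16.8]
force: [-5.6, 2.9, -6.3]
gripper_width: 11.6
```

Call:
carry_out:
  increments:
    - [[0,0,0],[0,-1.6,0],0.95]
    - [[0,0.02,0],[0,-1.6,0],0.95]
    - [[0,0.04,0],[0,-1.6,0],0.95]
    - [[0,0.04,0],[0,-1,0],0.95]
    - [[0,0.04,0],[0,0,0],0.95]
    - [[0,0.04,0],[0,0,0],0.95]
    - [[0,0.04,0],[0,0,0],0.95]

```text
time_s: 8.98
ee_pos: [557.0, 2.1, 297.9]
ee_rot: [-90.0, 0.1, 14.5]
force: [-4.7, 2.8, -7.9]
gripper_width: 11.8
```

```bash
python3 st.py
```

```text
ee_pos [557.02   2.05 297.86]
ee_rot [-89.96   0.11  14.49]
force [-4.74  2.82 -7.87]
torque [ 0.51  0.62 -0.04]
```

Call:
carry_out:
  increments:
    - [[0,0,0],[0,-1.6,0],0.95]
    - [[0,0.02,0],[0,-1.6,0],0.95]
    - [[0,0.04,0],[0,-1.6,0],0.95]
    - [[0,0.04,0],[0,-1,0],0.95]
    - [[0,0.04,0],[0,0,0],0.95]
    - [[0,0.04,0],[0,0,0],0.95]
    - [[0,0.04,0],[0,0,0],0.95]

```text
time_s: 9.57
ee_pos: [557.0, 2.1, 297.8]
ee_rot: [-90.0, 0.1, 12.2]
force: [-5.0, 2.7, -10.3]
gripper_width: 11.9
```

```bash
python3 st.py
```

```text
ee_pos [557.05   2.07 297.82]
ee_rot [-89.97   0.11  12.17]
force [ -4.99   2.69 -10.33]
torque [ 0.52  0.62 -0.01]
```

Call:
carry_out:
  increments:
    - [[0,0,0],[0,0.8,0],0.95]
    - [[0,0,0],[0,1.6,0],0.95]
    - [[0,0,0],[0,2,0],0.95]
    - [[0,0,0],[0,2,0],0.95]
    - [[0,0,0],[0,2,0],0.95]

```text
time_s: 9.98
ee_pos: [557.0, 2.1, 295.9]
ee_rot: [-90.0, 0.1, 12.2]
force: [-4.7, 3.2, -9.5]
gripper_width: 11.6
```

```bash
python3 st.py
```

```text
ee_pos [557.03   2.06 295.9 ]
ee_rot [-89.96   0.11  12.17]
force [-4.68  3.21 -9.47]
torque [0.53 0.62 0.02]
```

Call:
carry_out:
  increments:
    - [[0,0,0],[0,0.6,0],0.95]
    - [[0,0,0],[0,1,0],0.95]
    - [[0,0,0],[0,1,0],0.95]
    - [[0,0,0],[0,1,0],0.84]
    - [[0,0,0],[0,1,0],0.8]
    - [[0,0,0],[0,1,0],0.7]
    - [[0,0,0],[0,1,0],0.7]
    - [[0,0,0],[0,1,0],0.7]

```text
time_s: 10.65
ee_pos: [558.4, 1.7, 296.6]
ee_rot: [-90.1, -0.2, 12.1]
force: [-0.7, 0.5, 0.3]
gripper_width: 27.1
```

```bash
python3 st.py;  python3 - <<'E'
from h import *
from workcell import env
f=env.grab_frame("side");cv2.imwrite('pics/s2.png',cv2.resize(f["frame"][200:280,230:350],None,fx=5,fy=5,interpolation=cv2.INTER_CUBIC))
E
```

```text
ee_pos [558.41   1.75 296.61]
ee_rot [-90.08  -0.24  12.1 ]
force [-0.72  0.5   0.25]
torque [-0.01 -0.22  0.06]
```

View pics/s2.png

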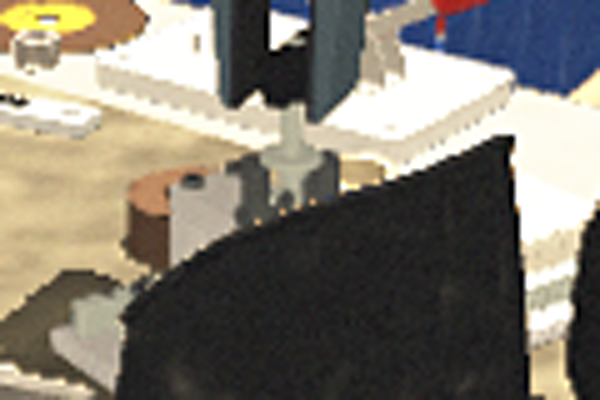

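Call:
carry_out:
  increments:
    - [[0,0,0],[-1,-10,0],0.7]
    - [[0,0,0],[-1,-25,0],0.7]
    - [[0,0,0],[-1,-40,0],0.7]
    - [[0,0,0],[-1,-60,0],0.7]
    - [[0,0,0],[-1,-80,0],0.8]
    - [[0,0,0],[-1,-80,0],0.95]

```text
time_s: 11.2
ee_pos: [557.4, 1.7, 380.4]
ee_rot: [-90.1, -0.5, 12.1]
force: [1.9, -0.1, 0.6]
gripper_width: 16.8
```

```bash
python3 st.py; python3 - <<'E'
from h import *
t=pickle.load(open('top.pkl','rb'));K,R,T=cam(t);z=t["z_map"]
v,u=np.mgrid[0:420,0:560];P=np.stack([(u-K[0,2])/K[0,0]*z,(v-K[1,2])/K[1,1]*z,z],-1)-T;P=P@R
P=P[(z>0)&(P[...,2]>90)&(P[...,0]<480)&(P[...,1]>-330)]
yd=np.array([.2857,.9583]);xd=np.array([.9583,-.2857]);O=np.array([556.2,2.2])
for ly in(-170,-160,-140,-92):
  for lx in(0,15):
    for rel in(-30,-20,-10,0,10,20,30):
      a=np.radians(-16.6+rel);c=O+xd*lx+yd*ly;q=P[:,:2]-c
      e=np.stack([np.abs(q@[np.cos(a),np.sin(a)])-89,np.abs(q@[-np.sin(a),np.cos(a)])-38],1)
      d=np.hypot(*np.maximum(e,0).T);i=d.argmin();print(ly,lx,rel,d[i].round(0),P[i].round(0))
E
```

```text
ee_pos [557.45   1.72 380.36]
ee_rot [-90.14  -0.54  12.1 ]
force [ 1.88 -0.1   0.57]
torque [ 0.01 -0.13  0.03]
-170 0 -30 10.0 [ 419. -108.  119.]
-170 0 -20 10.0 [ 404. -135.  121.]
-170 0 -10 11.0 [ 400. -151.  127.]
-170 0 0 11.0 [ 419. -108.  119.]
-170 0 10 7.0 [ 419. -108.  119.]
-170 0 20 11.0 [ 405. -128.  115.]
-170 0 30 10.0 [ 403. -140.  122.]
-170 15 -30 23.0 [ 419. -108.  119.]
-170 15 -20 25.0 [ 404. -135.  121.]
-170 15 -10 26.0 [ 400. -151.  127.]
-170 15 0 26.0 [ 419. -108.  119.]
-170 15 10 21.0 [ 419. -108.  119.]
-170 15 20 26.0 [ 405. -128.  115.]
-170 15 30 25.0 [ 403. -140.  122.]
-160 0 -30 5.0 [ 419. -108.  119.]
-160 0 -20 10.0 [ 419. -108.  119.]
-160 0 -10 12.0 [ 403. -140.  122.]
-160 0 0 11.0 [ 419. -108.  119.]
-160 0 10 7.0 [ 420. -103.  109.]
-160 0 20 10.0 [ 415. -109.  130.]
-160 0 30 11.0 [ 404. -135.  121.]
-160 15 -30 20.0 [ 419. -108.  119.]
-160 15 -20 25.0 [ 419. -108.  119.]
-160 15 -10 27.0 [ 401. -146.  123.]
-160 15 0 26.0 [ 419. -108.  119.]
-160 15 10 21.0 [ 420. -103.  109.]
-160 15 20 21.0 [ 419. -108.  119.]
-160 15 30 26.0 [ 404. -
[... 234 characters left out ...]
08.  119.]
-140 15 -30 21.0 [420. -97. 132.]
-140 15 -20 19.0 [ 419. -108.  119.]
-140 15 -10 24.0 [ 419. -108.  119.]
-140 15 0 26.0 [ 419. -108.  119.]
-140 15 10 25.0 [420. -99. 129.]
-140 15 20 20.0 [420. -99. 129.]
-140 15 30 20.0 [ 419. -108.  119.]
-92 0 -30 29.0 [412. -44. 111.]
-92 0 -20 25.0 [422. -83. 124.]
-92 0 -10 12.0 [422. -83. 124.]
-92 0 0 13.0 [420. -97. 132.]
-92 0 10 18.0 [420. -99. 129.]
-92 0 20 19.0 [422. -85. 127.]
-92 0 30 16.0 [422. -83. 124.]
-92 15 -30 44.0 [412. -44. 111.]
-92 15 -20 33.0 [422. -83. 124.]
-92 15 -10 26.0 [422. -85. 127.]
-92 15 0 28.0 [420. -99. 129.]
-92 15 10 33.0 [420. -99. 129.]
-92 15 20 33.0 [422. -85. 127.]
-92 15 30 29.0 [422. -83. 124.]
```

Call:
carry_out:
  increments:
    - [[0,0.06,0],[-10,0,-20],1]
    - [[0,0.14,0],[-22,0,-45],1]
    - [[0,0.22,0],[-34,0,-70],1]
    - [[0,0.3,0],[-46,0,-95],1]
    - [[0,0.38,0],[-58,0,-120],1]
    - [[0,0.46,0],[-70,0,-142],1]
    - [[0,0.5,0],[-74,0,-149],1]
    - [[0,0.5,0],[-74,0,-149],1]
    - [[0,0.5,0],[-74,0,-149],1]

```text
time_s: 11.95
ee_pos: [515.2, -159.6, 375.2]
ee_rot: [-90.0, 0.0, -16.6]
force: [-0.2, -0.4, 0.0]
gripper_width: 0.7
```

```bash
python3 st.py; python3 - <<'E'
from h import *
from workcell import env
f=env.grab_frame("side");t=env.grab_frame("top");pickle.dump(t,open('top2.pkl','wb'));pickle.dump(f,open('side2.pkl','wb'))
a=cv2.resize(t["frame"][175:275,225:325],None,fx=4,fy=4,interpolation=cv2.INTER_CUBIC)
s=cv2.resize(f["frame"][190:270,240:320],None,fx=5,fy=5,interpolation=cv2.INTER_CUBIC)
cv2.imwrite('pics/c2.png',np.hstack([a,s]))
E
```

```text
ee_pos [ 515.18 -159.65  375.19]
ee_rot [-89.98   0.   -16.56]
force [-0.17 -0.36  0.01]
torque [ 0.01 -0.09  0.02]
```

View pics/c2.png

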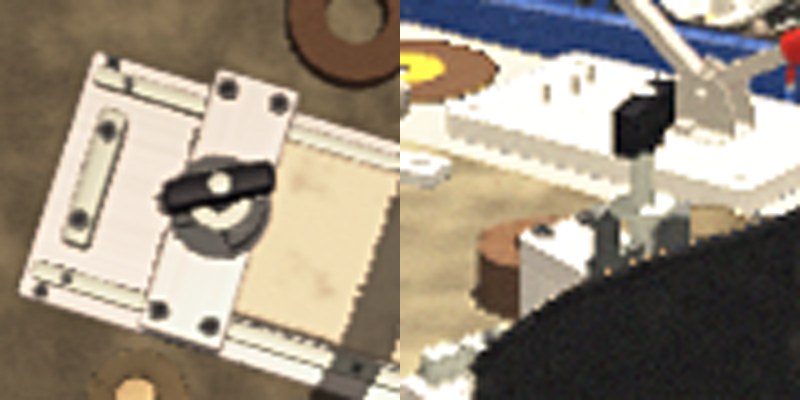

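```bash
python3 - <<'E'
from h import *
t=pickle.load(open('top2.pkl','rb'));s=pickle.load(open('side2.pkl','rb'));t0=pickle.load(open('top.pkl','rb'))
print(tri([ray(t,225+218.5/4-.5,175+183.5/4-.5),ray(s,240+244.5/5-.5,190+118.5/5-.5)]))
def md(f):
    return np.median([bydepth(f,u,v)[2] for u in range(260,300) for v in range(205,245) if f['frame'][v,u].max()<50 and bydepth(f,u,v)[2]>100])
print(md(t0),md(t))
E
```

```text
[557.70564034   1.89468422 119.56349995]
119.78400057069916 129.82199311353884
```

Call:
carry_out:
  increments:
    - [[0,0,0],[0,25,0],1]
    - [[0,0,0],[0,55,0],1]
    - [[0,0,0],[0,85,0],1]
    - [[0,0,0],[0,110,0],1]
    - [[0,0,0],[0,130,0],1]
    - [[0,0,0],[0,145,0],1]
    - [[0,0,0],[0,155,0],1]
    - [[0,0,0],[0,160,0],1]
    - [[0,0,0],[0,160,0],1]
    - [[0,0,0],[0,160,0],1]

```text
time_s: 12.88
ee_pos: [515.8, -159.2, 215.9]
ee_rot: [-90.0, -0.1, -16.5]
force: [0.5, -0.3, 0.2]
gripper_width: 0.6
```

```bash
python3 st.py; python3 - <<'E'
from h import *
from workcell import env
t=env.grab_frame("top");w=env.grab_frame("wrist")
cv2.imwrite('pics/c3.png',np.hstack([cv2.resize(t["frame"][190:310,270:390],None,fx=3.5,fy=3.5),w['frame'][:,100:480]]))
E
```

```text
ee_pos [ 515.78 -159.21  215.86]
ee_rot [-9.000e+01 -6.000e-02 -1.652e+01]
force [ 0.53 -0.29  0.24]
torque [-0.04 -0.06  0.01]
```

View pics/c3.png

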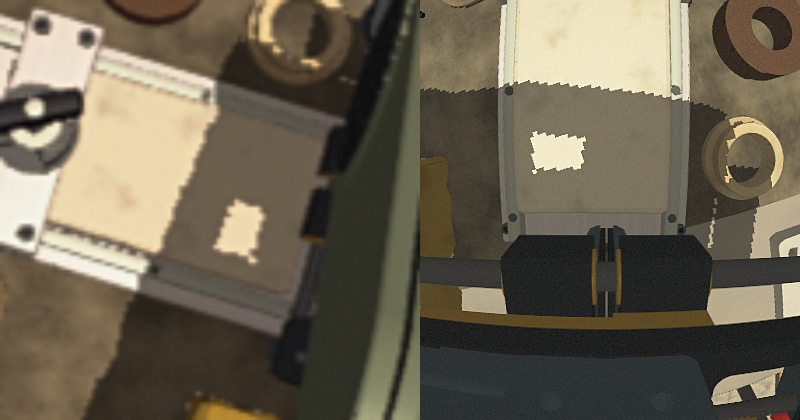

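Call:
carry_out:
  increments:
    - [[0,0,0],[0,3,2],1]
    - [[0,0,0],[0,3,4],1]
    - [[0,0,0],[0,3,6],1]
    - [[0,0,0],[0,3,8],1]
    - [[0,0,0],[0,3,10],1]
    - [[0,0,0],[0,3,12],1]
    - [[0,0,0],[0,3,14],1]
    - [[0,0,0],[0,3,16],1]
    - [[0,0,0],[0,3,18],1]
    - [[0,0,0],[0,3,20],1]

```text
time_s: 13.82
ee_pos: [521.1, -140.3, 212.5]
ee_rot: [-90.0, -0.0, -16.6]
force: [-0.7, -2.3, 2.1]
gripper_width: 0.8
```

Call:
carry_out:
  increments:
    - [[0,0,0],[0,0,2],1]
    - [[0,0,0],[0,0,4],1]
    - [[0,0,0],[0,0,6],1]
    - [[0,0,0],[0,0,8],1]
    - [[0,0,0],[0,0,10],1]
    - [[0,0,0],[0,0,12],1]
    - [[0,0,0],[0,0,14],1]
    - [[0,0,0],[0,0,16],1]
    - [[0,0,0],[0,0,18],1]
    - [[0,0,0],[0,0,20],1]

```text
time_s: 14.65
ee_pos: [526.8, -120.9, 212.3]
ee_rot: [-90.0, 0.0, -16.6]
force: [-0.8, -3.1, 2.1]
gripper_width: 0.8
```

```bash
python3 st.py
```

```text
ee_pos [ 526.76 -120.9   212.34]
ee_rot [-90.01   0.   -16.56]
force [-0.76 -3.15  2.09]
torque [-0.51  0.03 -0.02]
```

Call:
carry_out:
  increments:
    - [[0,0,0],[0,0,2],1]
    - [[0,0,0],[0,0,4],1]
    - [[0,0,0],[0,0,6],1]
    - [[0,0,0],[0,0,8],1]
    - [[0,0,0],[0,0,10],1]
    - [[0,0,0],[0,0,12],1]
    - [[0,0,0],[0,0,14],1]
    - [[0,0,0],[0,0,16],1]
    - [[0,0,0],[0,0,18],1]
    - [[0,0,0],[0,0,20],1]

```text
time_s: 15.48
ee_pos: [532.5, -101.8, 212.3]
ee_rot: [-90.0, -0.0, -16.6]
force: [-0.5, -3.0, 1.7]
gripper_width: 0.6
```

Call:
carry_out:
  increments:
    - [[0,0,0],[0,0,0.7],1]
    - [[0,0,0],[0,0,1.4],1]
    - [[0,0,0],[0,0,2.1],1]
    - [[0,0,0],[0,0,2.8],1]
    - [[0,0,0],[0,0,3.5],1]
    - [[0,0,0],[0,0,4.2],1]
    - [[0,0,0],[0,0,4.9],1]
    - [[0,0,0],[0,0,5.6],1]
    - [[0,0,0],[0,0,6.3],1]
    - [[0,0,0],[0,0,7],1]

```text
time_s: 16.32
ee_pos: [534.4, -95.2, 212.3]
ee_rot: [-90.0, -0.0, -16.6]
force: [-1.0, -2.9, 2.7]
gripper_width: 0.5
```

```bash
python3 st.py
```

```text
ee_pos [534.43 -95.17 212.34]
ee_rot [-90.    -0.   -16.56]
force [-0.99 -2.85  2.71]
torque [-0.52  0.09  0.04]
```

Call:
carry_out:
  increments:
    - [[0,0,0],[0,0,0.4],1]
    - [[0,0,0],[0,0,0.8],1]
    - [[0,0,0],[0,0,1.2],1]
    - [[0,0,0],[0,0,1.6],1]
    - [[0,0,0],[0,0,2],1]
    - [[0,0,0],[0,0,2.4],1]
    - [[0,0,0],[0,0,2.8],1]
    - [[0,0,0],[0,0,3.2],1]
    - [[0,0,0],[0,0,3.6],1]
    - [[0,0,0],[0,0,4],1]

```text
time_s: 17.15
ee_pos: [535.6, -91.4, 212.3]
ee_rot: [-90.0, 0.0, -16.6]
force: [0.0, -2.9, 2.0]
gripper_width: 0.6
```

Call:
carry_out:
  increments:
    - [[0,0,0],[0,0,0.3],1]
    - [[0,0,0],[0,0,0.6],1]
    - [[0,0,0],[0,0,0.9],1]
    - [[0,0,0],[0,0,1.2],1]
    - [[0,0,0],[0,0,1.5],1]

```text
time_s: 17.57
ee_pos: [536.0, -89.9, 212.3]
ee_rot: [-90.0, -0.0, -16.6]
force: [-0.6, -2.0, 1.7]
gripper_width: 0.4
```

Call:
carry_out:
  increments:
    - [[0,0,0],[0,0,0.3],1]
    - [[0,0,0],[0,0,0.6],1]
    - [[0,0,0],[0,0,0.8],1]

```text
time_s: 17.82
ee_pos: [536.2, -89.3, 212.3]
ee_rot: [-90.0, -0.0, -16.5]
force: [-1.6, -3.5, 2.7]
gripper_width: 0.4
```

Call:
carry_out:
  increments:
    - [[0,0,0],[0,0,0.3],1]
    - [[0,0,0],[0,0,0.6],1]
    - [[0,0,0],[0,0,0.8],1]

```text
time_s: 18.07
ee_pos: [536.3, -89.0, 212.4]
ee_rot: [-90.1, -0.0, -16.5]
force: [-2.6, -6.3, 1.5]
gripper_width: 0.2
```

Call:
carry_out:
  increments:
    - [[0,0,0],[0,0,0.3],1]
    - [[0,0,0],[0,0,0.6],1]
    - [[0,0,0],[0,0,0.6],1]

```text
time_s: 18.32
ee_pos: [536.3, -88.8, 212.3]
ee_rot: [-90.2, 0.0, -16.5]
force: [-2.8, -8.7, 2.3]
gripper_width: 0.6
```

Call:
carry_out:
  increments:
    - [[0,0,0],[0,0,-2],1]
    - [[0,0,0],[0,0,-6],1]
    - [[0,0,0],[0,0,-15],1]
    - [[0,0,0],[0,0,-30],1]
    - [[0,0,0],[0,0,-45],1]
    - [[0,0,0],[0,0,-60],1]
    - [[0,0,0],[0,-25,-70],1]
    - [[0,0,0],[0,-60,-70],1]
    - [[0,0,0],[0,-95,-70],1]
    - [[0,0,0],[0,-125,-70],1]

```text
time_s: 19.15
ee_pos: [516.4, -155.4, 339.2]
ee_rot: [-90.0, -0.0, -16.6]
force: [-0.4, -0.4, -0.1]
gripper_width: 0.5
```

```bash
python3 st.py; python3 - <<'E'
from h import *
from workcell import env
t=env.grab_frame("top");pickle.dump(t,open('top3.pkl','wb'))
cv2.imwrite('pics/c4.png',cv2.resize(t["frame"][175:285,225:365],None,fx=5.4,fy=5.4,interpolation=cv2.INTER_CUBIC))
E
```

```text
ee_pos [ 516.42 -155.45  339.2 ]
ee_rot [-8.996e+01 -5.000e-02 -1.662e+01]
force [-0.39 -0.36 -0.12]
torque [-0.04 -0.07 -0.06]
```

View pics/c4.png

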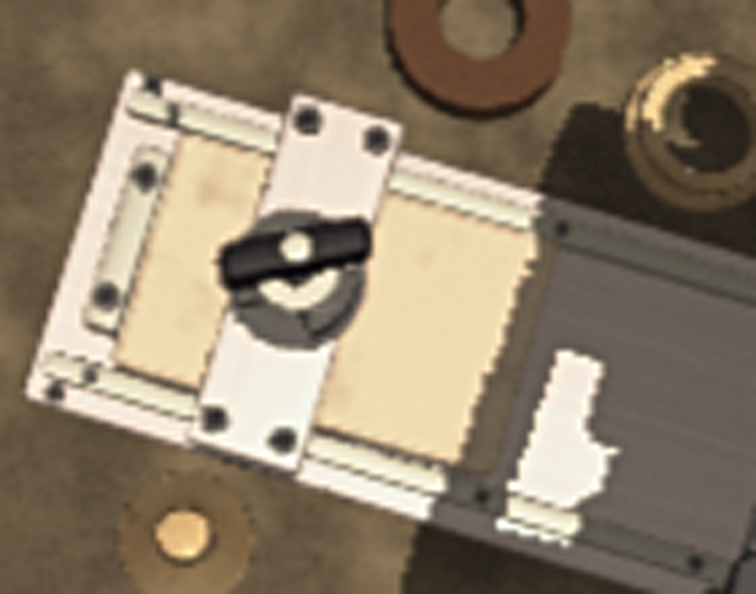

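```bash
python3 -c "
from workcell import env
print(env.job_done())"
```

```text
the job is handed in; nothing more can be done
None
```

I pulled the plunger up about 16 mm, turned it clockwise and felt for the rest notch. I let go at about 1.07 rad and slid the block along the channel until it met the end stop. The job was handed in at about 19 s; no verdict is reported.

- **Notch:** while I probed, the upward force of the land disappeared. The plunger then lowered freely to about 12 mm of pull before I opened the fingers. No vertical reading in the probing and lowering went above the plunger's own spring pull of about 10 N.
- **Plunger height after release:** two camera measurements gave about 10.0 to 10.1 mm of rise against the nominal 11 mm. That is inside the accepted range and within the roughly 2 mm calibration error, but it does not match exactly. The last top picture still shows the grip turned.
- **Block:** sliding took about 3 N, and I stopped when the force reached about 9 N, against the 20 N limit. The last top picture shows the front face flush with the end stop, and the bystanders look unmoved. I did not measure the gap in numbers.
- **Side force:** a side load of up to about 6 N appeared while I was gripping the tee, from a slight misalignment. It went away on release.

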